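Swing the lamp aside and stow the hairbrush

TASK

The hairbrush lies under the swing-arm lamp. First swing the lamp's arm aside until its shade hangs squarely over the cobalt glass bowl, and leave it there; then tilt the grey bin fully open, put the hairbrush inside it and push the bin fully shut again. Leave the bowl, the coin cup and the phone stand where they are.

Things in the scene. Friction and masses are not known exactly. Their poses are not given: they have to be found in the camera images.
- lamp: Swing-arm table lamp, fixed: dark round foot 120 mm across, 14 mm high, with an upright 22 mm post topped by a brass collar 36 mm across up to 248 mm. Origin at the foot's underside centre, on the post's axis, which is the vertical hinge of the arm.
- lamp_arm (a joint): Turn of the lamp's brass arm about its post, rad, -1.5 to 1.5. At 0 the arm points along the lamp's own -x; it grows anticlockwise seen from above (from pointing at the robot towards the robot's right, -y). It has light friction (about 1 N at the finial) and stays where it is left. The arm is a level 14 mm bar at 232 mm height, 200 mm long, carrying a brass cone shade at its end.
- shade (a point): Centre of the underside of the lamp's shade (brass cone 108 mm across below, 36 mm across on top), 142 mm above the credenza, 200 mm from the post's axis.
- finial (a point): Grip point on the black round finial (18 mm diameter, 40 mm tall, from 242 to 282 mm height) standing on top of the shade, on the shade's axis; this point is 14 mm below its top. Take it from above to swing the arm.
- bin_shell: Fixed shell of the light grey tilt-out bin, 306 mm wide (its y), 125 mm deep (its x), 155 mm high open to the front; its closed top starts 40 mm behind the front. Origin at the middle of the front's lower edge; its -x points out of the front, roughly to the robot.
- bin (a joint): Tilt of the grey plastic bin, rad: 0 shut, 0.7 fully open; the top of its front tips out of the shell and down towards the robot. Friction holds it wherever it is left (about 4 N at the handle moves it). It may start slightly ajar.
- bin_hinge (a point): Middle of the bin's level hinge line, 5 mm above the credenza at the lower edge of the front; the line runs along the shell's y.
- bin_handle (a point): Middle of the bin's aluminium bar handle: a 12 mm round bar, 120 mm long, along the shell's y; 52 mm in front of the front panel's outer face, 138 mm above the hinge line when shut (the panel's top edge is 139 mm above the hinge). There are 46 mm free between bar and panel; two stems join it to the panel 56 mm either side of the middle. Turns with the bin.
- bin_floor (a point): Centre of the bin's inner floor; turns with the bin (axes as the shell's when shut: z up out of the floor, x to the back). Inside, the bin is 278 mm wide (y) and 88 mm deep (x); walls 6 mm; front panel 139 mm, back wall 75 mm high; the side walls 131 mm in their front half, 75 mm behind. Open, the mouth lies in front of and above the hinge.
- brush: Loose wooden hairbrush, bristles down, 193 mm long, 110 g: oval wooden head 116 mm long (x), 56 mm wide (y), from 14 to 28 mm height, on a black bristle block 76 x 40 x 14 mm; a 16 mm round handle runs along -x to 135 mm from the origin. Origin at the centre of the bristles' underside, below the head's centre; centre of mass about 10 mm to the handle side.
- mat: Fixed round dark brown leather mat, 230 mm across, 5 mm thick, on which the hairbrush lies. Origin at its underside centre.
- bowl: Loose cobalt blue glass bowl, 120 mm across the rim, 60 mm high. Origin at its underside centre.
- cup: Loose stainless coin cup, 72 mm across, 75 mm high. Origin at its underside centre.
- stand: Loose aluminium phone stand, base 90 x 75 mm, leaning back plate, about 120 mm high. Origin at its base's underside centre.
Things that resemble listed ones, but are neither listed nor needed, are in the scene too. Leave any brown or yellow look-alike of the bowl alone.

How it is judged:
By the outcome, as a careful person would: the job done as asked, in the order asked, and still so for the second after the job is handed in, with the robot touching nothing.
It also fails if it takes over 72 s, if anything falls off the work surface, if the arm or the gripper's body presses on something with over 40 N, if the wrist force passes 120 N, or if a joint passes its speed limit or range.

ROBOT

A 6-joint arm with a two-finger parallel gripper is mounted at the origin on the work surface. World frame = base frame: x ahead of the robot, y to its left, z up, the work surface at z = 0. Lengths are in m, angles in degrees, forces in N, time in s.
With the tool pointing down it reaches from about 0.4 to 0.825 m from the base axis. Payload 7 kg.
Tool frame: the origin (TCP) lies midway between the tips of the shut fingers; the grasp point (between the pads) lies ctrl.grasp_offset behind it (ctrl.grasp_offset is the distance from the TCP to the grasp point, in m); z points along the fingers, y is the line along which they close (so a half turn about z gives the same grasp; the last joint's range is limited). The gripper opens to 88 mm and grips with 3 to 60 N. Pads are 19 mm wide; open, the fingers measure 130 mm over their backs; the gripper's body (78 mm by 193 mm) begins 47 mm behind the grasp point.
Start: joints at [83.829, 20.546, 0.682, 0, -70.136, -16.507], TCP at [0.26, 0.623, 0.227] pointing down, gripper open.
Joint ranges: [-176.03, 176.03], [-82.01, 121.73], [-58.28, 71.71], [-173.87, 95.51], [-174.79, -0.11], [-173.66, 173.66]. Speed limits (degrees/s): [136.94, 136.94, 172.46, 180, 180, 180].

INTERFACE

Orientations are given as [roll, pitch, yaw] about the fixed x, y, z axes, in that order (R = Rz(yaw) Ry(pitch) Rx(roll)).
In Python, from plant import ctrl gives the robot as it stands. The module is installed in compiled form; this text tells all that it offers.
- The arm moves only by the tool send_rows, never from a script. Its argument "increments" is a list that holds one entry, the list of rows, each a list of 4 numbers: the shift along the world's x, y, z normalised to -1 to 1, where 1 is 0.2 m, then the turn about the world's z normalised to -1 to 1, where 1 is 1.5 rad. In form: [[[x, y, z, roll], ...]]. A call has 1 to 12 rows; each row is the pose to reach, as a shift and turn from the pose commanded when the call began; what a row does not reach only later rows make up. A row lasts 1/8 s, in which the tool goes at most 62.5 mm and 10.7 degrees, less where a joint would pass 70% of its speed; a pose out of reach is approached as far as the arm can. A call with a number of a shift or a turn outside -1 to 1 is refused whole. A call with a gripper value outside its range is refused whole. "jaw" is the opening, from 0 (shut) to 1 (fully open), set as the call begins (left out, the last holds). The fingers move at their own pace and stop on an object; the grip force is fixed at half the most. Time passes only in rows, so rows that repeat a pose let the fingers close. It gives the time, the measured TCP pose, the force, the opening and the grip force at its end, in the units of the state.
- ctrl.get_obs(): the state, without advancing time (a new reading comes with each control period).
- ctrl.snapshot(name): name is "scene" or "top" or "wrist"; returns the picture (400x640x3 uint8, red, green, blue); there is no depth.
- ctrl.calibration(name): a dict with "mtx" (3x3 intrinsics, pixels), "eye" and "attitude" of the camera in the world. Camera axes: x right, y up, looking along -z (the intrinsics and any distortion apply to the point x, -y, -z); pixel columns grow to the right and rows downward; lengths in m; the calibration is good to about 2 mm. A picture is of the moment at which its call begins: read the wrist's pose just before it. calibration takes no time and is no camera call; for the wrist camera it gives the pose at the moment of the call.
- ctrl.close_job(): hands the job in; it is judged then, once.
Trained networks look in the newest picture that a camera, given by its name, has taken for a name from the list of things; names that differ only in an ending like _2 or _b are one class to them, and where a whole thing is asked for, a point or a joint stands for the part that bears it (a point fixed in the world has none). Each returns a list of dicts, best first, with "conf" (0 to 1); they miss things now and then, are a little off and sometimes report something else, mostly with a low value. They report only what shows in the picture. A call takes as long as a camera call. They do not tell look-alikes from the thing itself.
- ctrl.trace(thing, camera): "mask" (400x640 bool, what is visible of it) and "bbox" ([left, top, right, bottom] in pixels, round what is visible of it).
- ctrl.spot_point(thing, camera): "pixel" ([row, column] in pixels: a listed point, or the origin of a listed thing).
The state is a dict: "clock": time; "joint_pos": joint angles; "qvel": joint speeds; "tau": joint torques, N m; "tool_pos": TCP position; "orientation": TCP orientation; "force": force on the tool from outside, world axes, zero at the start; "moment": the same for the moment, N m; "opening": finger opening in m; "gripper_force": force on a finger pad.
Only numpy, scipy, OpenCV 4.12 (cv2) and the standard library are available. Lean on these libraries where they do the work, as an engineer would, in place of code of your own. Each camera call takes 0.05 s, during which the arm holds its last target. There are 200 camera calls.

## Working session

There is one attempt and no reset: what is moved stays moved. The work goes in short steps, Python scripts to look and compute and a tool call to move; the robot and the scene stay as the last step left them, time stands still between calls to the robot, and variables do not carry over. Pictures are saved under pics/ and viewed, at most 13 in all, crops included, and the job is handed in when it is done.

Besides the shell and the picture viewer there is one more tool, called after "Call:" by a JSON object that holds its "name" and its "arguments". send_rows: Moves the arm, as the interface text tells. Its arguments: {"type":"object","properties":{"increments":{"type":"array"},"jaw":{"type":"number"}},"required":["increments"]}

```bash
mkdir -p pics; cat > h.py <<'E'
import numpy as np,cv2
from plant import ctrl
def snap(c,f=None):
    im=ctrl.snapshot(c)
    if f: cv2.imwrite('pics/'+f,cv2.cvtColor(im,cv2.COLOR_RGB2BGR))
    return im
def ray(c,px):
    k=ctrl.calibration(c);M=np.array(k['mtx']);A=np.array(k['attitude'])
    if A.shape!=(3,3):
        from scipy.spatial.transform import Rotation as R
        A=R.from_euler('xyz',A,degrees=True).as_matrix()
    d=np.linalg.inv(M)@[px[1],px[0],1]
    return np.array(k['eye']),A@[d[0],-d[1],-d[2]]
def at(c,px,z):
    e,d=ray(c,px);return e+d*(z-e[2])/d[2]
def tri(ca,pa,cb,pb):
    e,d=ray(ca,pa);f,g=ray(cb,pb)
    s=np.linalg.lstsq(np.c_[d,-g],f-e,rcond=None)[0]
    p,q=e+s[0]*d,f+s[1]*g
    return (p+q)/2,np.linalg.norm(p-q)
def proj(c,P):
    k=ctrl.calibration(c);M=np.array(k['mtx']);A=np.array(k['attitude'])
    if A.shape!=(3,3):
        from scipy.spatial.transform import Rotation as R
        A=R.from_euler('xyz',A,degrees=True).as_matrix()
    q=A.T@(np.array(P)-k['eye']);u=M@[q[0],-q[1],-q[2]];return (u/u[2])[[1,0]]
E
python3 - <<'E'
from h import *
np.set_printoptions(precision=3,suppress=True)
print(ctrl.calibration('scene'),ctrl.calibration('top'),ctrl.grasp_offset,ctrl.get_obs())
for c in('scene','top'):
    snap(c,c+'0.png')
    for t in['lamp','shade','finial','bin_shell','bin_hinge','bin_handle','bin_floor','brush','mat','bowl','cup','stand']:
        for r in ctrl.spot_point(t,c)[:3]: print(c,t,round(r['conf'],2),np.round(r['pixel'],1))
E
```

```text
{'mtx': array([[485.066,   0.   , 326.62 ],
       [  0.   , 485.066, 200.729],
       [  0.   ,   0.   ,   1.   ]]), 'eye': array([1.466, 0.925, 0.971]), 'attitude': array([ 58.285,  -0.45 , 134.349])} {'mtx': array([[482.035,   0.   , 312.875],
       [  0.   , 482.035, 198.132],
       [  0.   ,   0.   ,   1.   ]]), 'eye': array([0.295, 0.035, 1.804]), 'attitude': array([  9.916,   0.347, -90.498])} 0.0188 {'clock': 0.0, 'joint_pos': array([ 83.83 ,  20.592,   0.634,  -0.022, -70.134, -16.508]), 'qvel': array([-0.054,  0.006, -0.016, -0.005, -0.059, -0.024]), 'tau': array([ -0.001, -58.274,  29.304,   6.997,   0.007,  -0.   ]), 'tool_pos': array([0.26 , 0.622, 0.226]), 'orientation': array([179.906,  -0.006, -22.685]), 'force': array([ 0.293, -0.141, -0.545]), 'moment': array([-0.031,  0.048, -0.006]), 'gripper_force': 0.0, 'opening': 0.08761072745090533}
scene lamp 0.95 [268.1 307.7]
scene lamp 0.42 [235.6 347.5]
scene shade 0.93 [204. 348.]
scene finial 0.91 [165.9 353. ]
scene bin_shell 0.93 [191.6 269.8]
scene bin_hinge 0.93 [192.8 268.7]
scene bin_handle 0.85 [167.4 276.6]
scene bin_floor 0.96 [188.  252.2]
scene bin_floor 0.34 [191.7 268.8]
scene brush 0.64 [241.8 346.9]
scene mat 0.61 [236.2 349.9]
scene bowl 0.97 [236.3 284.6]
scene bowl 0.73 [257.3 249.3]
scene bowl 0.72 [231.3 218.4]
scene cup 0.82 [278.6 370.3]
scene stand 0.74 [287.5 461. ]
top lamp 0.75 [185.7 304.8]
top shade 0.73 [233.  308.9]
top finial 0.94 [230.6 307.8]
top bin_shell 0.91 [234.8 425.5]
top bin_hinge 0.74 [231.2 421. ]
top bin_hinge 0.53 [256.5 201. ]
top bin_handle 0.81 [229.1 415.7]
top bin_floor 0.78 [232.1 438.1]
top brush 0.59 [233.1 309.1]
top mat 0.64 [234.5 311.7]
top bowl 0.65 [158.7 346.2]
top bowl 0.65 [159.9 396.8]
top bowl 0.61 [199.3 354.7]
top cup 0.7 [234.  415.2]
top cup 0.64 [210.7 258.5]
top stand 0.68 [255.2 200.6]
```

View pics/scene0.png

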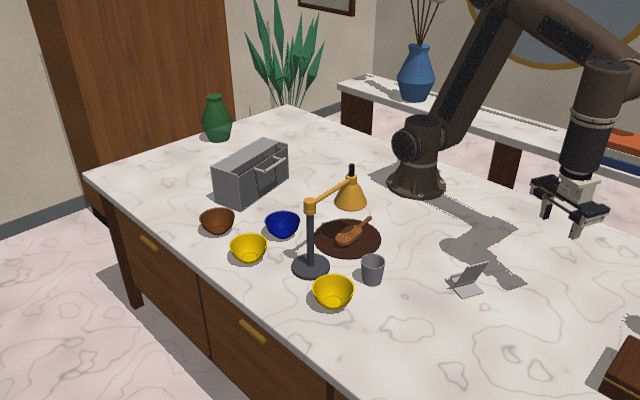

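View pics/top0.png

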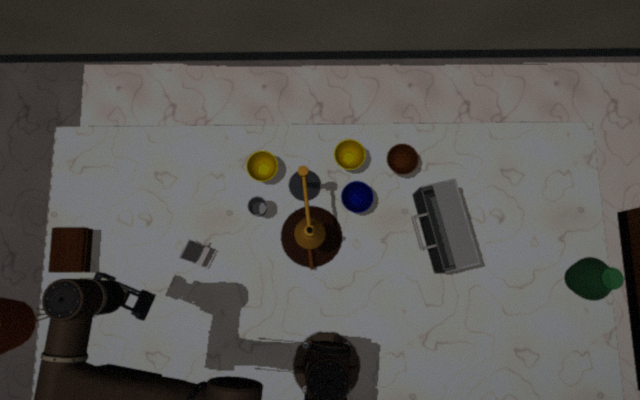

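```bash
python3 - <<'E'
from h import *
np.set_printoptions(precision=3,suppress=True)
S={'lamp':(268.1,307.7),'shade':(204,348),'finial':(165.9,353),'bin_shell':(191.6,269.8),'bin_hinge':(192.8,268.7),'bin_handle':(167.4,276.6),'bin_floor':(188,252.2),'brush':(241.8,346.9),'mat':(236.2,349.9),'cup':(278.6,370.3),'stand':(287.5,461),'b1':(236.3,284.6),'b2':(257.3,249.3),'b3':(231.3,218.4)}
T={'lamp':(185.7,304.8),'shade':(233,308.9),'finial':(230.6,307.8),'bin_shell':(234.8,425.5),'bin_hinge':(231.2,421),'bin_handle':(229.1,415.7),'bin_floor':(232.1,438.1),'brush':(233.1,309.1),'mat':(234.5,311.7),'cup':(210.7,258.5),'stand':(255.2,200.6),'b1':(199.3,354.7),'b2':(158.7,346.2),'b3':(159.9,396.8)}
for k in S: print(k,*tri('scene',S[k],'top',T[k]),'z0:',at('scene',S[k],0)[:2],at('top',T[k],0)[:2])
E
```

```text
lamp [ 0.661  0.072 -0.001] 0.006616175126996494 z0: [0.663 0.069] [0.659 0.074]
shade [0.465 0.056 0.141] 0.005120273912766657 z0: [ 0.297 -0.094] [0.478 0.06 ]
finial [0.457 0.06  0.278] 0.0006799631324130178 z0: [ 0.052 -0.287] [0.487 0.064]
bin_shell [ 0.46  -0.368  0.01 ] 0.017096059881810958 z0: [ 0.446 -0.372] [ 0.467 -0.377]
bin_hinge [ 0.475 -0.353  0.016] 0.011853514502458761 z0: [ 0.455 -0.368] [ 0.48  -0.361]
bin_handle [ 0.468 -0.306  0.142] 0.014124897198975223 z0: [ 0.295 -0.508] [ 0.489 -0.341]
bin_floor [ 0.481 -0.428  0.006] 0.013274521915545399 z0: [ 0.477 -0.443] [ 0.476 -0.424]
brush [ 0.476  0.061 -0.001] 0.004174356861679483 z0: [0.476 0.063] [0.477 0.059]
mat [0.465 0.055 0.015] 0.016422184005923927 z0: [0.445 0.049] [0.472 0.049]
cup [0.566 0.246 0.005] 0.008517197960156661 z0: [0.564 0.239] [0.564 0.25 ]
stand [0.401 0.459 0.   ] 0.010544727006386537 z0: [0.405 0.455] [0.398 0.464]
b1 [ 0.602 -0.113 -0.002] 0.006393866198508857 z0: [ 0.603 -0.108] [ 0.604 -0.115]
b2 [ 0.763 -0.088  0.01 ] 0.007131035290153121 z0: [ 0.758 -0.102] [ 0.763 -0.086]
b3 [ 0.753 -0.278  0.011] 0.0019555141102994 z0: [ 0.744 -0.291] [ 0.756 -0.281]
```

The scene picture shows the lamp (foot at row 268, col 308) with its shade over the mat and brush, and the grey bin at (190, 255). The bowls in the top picture are:
- blue at (199, 355)
- yellow at (159, 346) and (165, 263)
- brown at (160, 397)

The cobalt one is (199, 355), about 0.193 m from the post, so it matches the 0.2 m arm. I'm moving towards the finial now and will confirm the bowl from close by.

Call:
{"name": "send_rows", "arguments": {"increments": [[[0.1,-0.2,0.2,0],[0.25,-0.5,0.4,0],[0.35,-0.7,0.6,0],[0.5,-1,0.7,0],[0.5,-1,0.7,0],[0.5,-1,0.7,0]]], "jaw": 1}}

```text
clock: 2.05
tool_pos: [0.3608, 0.422, 0.3675]
orientation: [-179.9, 0.0, -22.8]
force: [-0.3, -0.4, 0.2]
opening: 0.0875
gripper_force: 0.0
```

Call:
{"name": "send_rows", "arguments": {"increments": [[[0.1,-0.25,0,-0.05],[0.25,-0.5,0,-0.1],[0.35,-0.75,0,-0.2],[0.45,-1,0,-0.3],[0.45,-1,0,-0.3],[0.45,-1,0,-0.3]]]}}

```text
clock: 2.8
tool_pos: [0.4502, 0.2235, 0.3657]
orientation: [179.9, 0.0, -48.4]
force: [0.1, 0.3, -0.6]
opening: 0.0876
gripper_force: 0.0
```

Call:
{"name": "send_rows", "arguments": {"increments": [[[-0.1,-0.25,0,0],[-0.2,-0.5,0,0],[-0.2,-0.5,0,0],[-0.2,-0.5,0,0]]]}}

```text
clock: 3.3
tool_pos: [0.4103, 0.124, 0.3665]
orientation: [-180.0, 0.0, -48.4]
force: [-0.3, 0.2, -0.6]
opening: 0.0872
gripper_force: 0.0
```

```bash
python3 - <<'E'
from h import *
np.set_printoptions(precision=4,suppress=True)
o=ctrl.get_obs();print(o['clock'],o['tool_pos'],o['orientation'],o['joint_pos'])
snap('wrist','w1.png');print(ctrl.calibration('wrist'))
for t,z in(('finial',.268),('bowl',0),('lamp',0),('bin_handle',.143),('shade',.142)):
    for r in ctrl.spot_point(t,'wrist')[:3]: print(t,round(r['conf'],2),r['pixel'],at('wrist',r['pixel'],z))
snap('top');snap('scene')
for r in ctrl.trace('bowl','top'):
  m=r['mask'];rr,cc=np.nonzero(m);print(r['conf'],rr.mean(),cc.mean(),at('top',((rr.min()+rr.max())/2,(cc.min()+cc.max())/2),.055))
for r in ctrl.trace('bowl','scene'):
  m=r['mask'];rr,cc=np.nonzero(m);print(r['conf'],rr.mean(),cc.mean(),r['bbox'])
E
```

```text
3.3 [0.4103 0.124  0.3665] [-179.9834    0.0111  -48.3621] [ 43.3874  -7.411  -13.7039  -0.0106 -83.6903  -1.7484]
{'mtx': array([[280.4598,   0.    , 318.5944],
       [  0.    , 280.4598, 196.671 ],
       [  0.    ,   0.    ,   1.    ]]), 'eye': array([0.4586, 0.0708, 0.5239]), 'attitude': array([ -15.7052,   -0.03  , -138.3331])}
finial 0.69 [104.1, 328.7] [0.4596 0.0563 0.268 ]
bowl 0.91 [84.6, 139.9] [0.728  0.2356 0.    ]
0.9 196.84745762711864 356.28292046936116 [ 0.6033 -0.1174  0.055 ]
0.9 159.08684863523573 401.7642679900744 [ 0.7456 -0.2887  0.055 ]
0.85 154.54568854568853 349.3410553410553 [ 0.765  -0.0951  0.055 ]
0.57 165.85752330226364 261.3075898801598 [0.7241 0.2338 0.055 ]
0.89 223.17344173441734 282.2831978319783 [263.2, 212.2, 300.5, 235.8]
0.88 290.30895008605853 332.42857142857144 [312.9, 274.4, 352.4, 311.0]
0.87 246.6295907660021 247.96642182581323 [228.0, 228.9, 264.7, 263.9]
0.67 219.9539052496799 216.8066581306018 [199.2, 207.7, 232.5, 235.0]
```

View pics/w1.png

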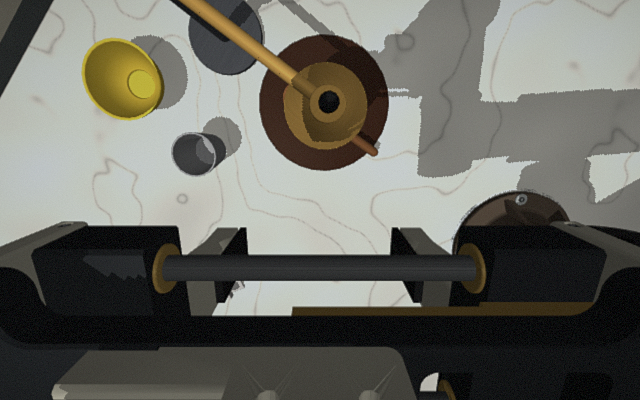

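The wrist view shows the finial at (101, 328), which puts it at about (0.459, 0.057). That agrees with the triangulated position. The brush handle sticks out from under the shade at (150, 375), pointing towards the robot. I'll grasp the finial.

Call:
{"name": "send_rows", "arguments": {"increments": [[[0.12,-0.17,0,0],[0.245,-0.34,0,0],[0.245,-0.34,0,0],[0.245,-0.34,-0.2,0],[0.245,-0.34,-0.4,0],[0.245,-0.34,-0.58,0],[0.245,-0.34,-0.58,0],[0.245,-0.34,-0.58,0]]]}}

```text
clock: 4.8
tool_pos: [0.46, 0.0552, 0.2522]
orientation: [-179.9, -0.1, -48.4]
force: [-0.4, 0.4, 0.7]
opening: 0.0876
gripper_force: 0.0
```

Call:
{"name": "send_rows", "arguments": {"increments": [[[0,0,0,0],[0,0,0,0],[0,0,0,0],[0,0,0,0],[0,0,0,0]]], "jaw": 0}}

```text
clock: 5.42
tool_pos: [0.4593, 0.0548, 0.2506]
orientation: [180.0, -0.0, -48.5]
force: [-0.1, -0.1, -0.1]
opening: 0.043
gripper_force: 0.0
```

```bash
python3 - <<'E'
from h import *
np.set_printoptions(precision=4,suppress=True)
o=ctrl.get_obs();print(o['clock'],o['tool_pos'],o['orientation'],o['force'],o['opening'],o['gripper_force'])
snap('wrist');snap('top');snap('scene')
print(ctrl.calibration('wrist')['eye'])
for c in('wrist','top','scene'):
  for t in('lamp','bowl'):
    for r in ctrl.trace(t,c):
      m=r['mask'];rr,cc=np.nonzero(m);print(c,t,r['conf'],rr.mean(),cc.mean(),r['bbox'])
  for r in ctrl.spot_point('lamp',c): print('lamp pt',c,r['pixel'],r['conf'],at(c,r['pixel'],0))
# fit bowl: project rim circle z=.06 r=.06 and compare bbox
from scipy.optimize import least_squares
a=np.linspace(0,2*np.pi,72)
def bb(c,p):
  P=np.array([proj(c,[p[0]+.06*np.cos(t),p[1]+.06*np.sin(t),.06]) for t in a]);Q=np.array([proj(c,[p[0]+.03*np.cos(t),p[1]+.03*np.sin(t),0]) for t in a]);P=np.r_[P,Q]
  return np.array([P[:,1].min(),P[:,0].min(),P[:,1].max(),P[:,0].max()])
for c,pt in(('top',(197,356)),('scene',(223,282))):
  for r in ctrl.trace('bowl',c):
    rr,cc=np.nonzero(r['mask'])
    if abs(rr.mean()-pt[0])+abs(cc.mean()-pt[1])<8:
      b=np.array(r['bbox']);s=least_squares(lambda p:(bb(c,p)-b),[.603,-.115]);print(c,s.x,s.fun)
E
```

```text
5.425 [0.4593 0.0548 0.2506] [179.9981  -0.0028 -48.4602] [-0.0568 -0.1354 -0.1153] 0.042967377054680206 0.0
[0.5073 0.0013 0.4082]
wrist lamp 0.92 117.46950054585153 198.88612172489084 [0.5, 0.0, 373.9, 255.5]
wrist bowl 0.8 139.68944785276074 65.0364417177914 [9.2, 90.2, 120.3, 189.9]
wrist bowl 0.65 11.896774193548387 325.79503722084365 [277.4, 2.6, 373.2, 27.6]
lamp pt wrist [81.1, 197.3] 0.92 [0.6623 0.0746 0.    ]
top lamp 0.7 186.05329153605015 303.8949843260188 [292.3, 171.3, 321.6, 250.1]
top bowl 0.78 154.55838926174496 348.8872483221476 [332.6, 140.0, 361.5, 171.7]
top bowl 0.74 197.15777262180976 356.62529002320184 [339.8, 181.7, 376.0, 214.8]
top bowl 0.71 158.920298879203 402.052303860523 [385.7, 142.4, 416.8, 175.3]
top bowl 0.63 165.96762589928056 261.45203836930455 [244.7, 148.9, 280.6, 182.2]
top bowl 0.54 230.28316326530611 431.9688775510204 [412.4, 188.5, 454.0, 271.6]
top bowl 0.48 227.1887271887272 444.2564102564103 [407.4, 179.2, 482.4, 273.6]
lamp pt top [185.0, 305.2] 0.7 [0.6614 0.0724 0.    ]
scene lamp 0.89 226.64183629276744 324.72758770030316 [292.0, 175.6, 367.0, 282.0]
scene lamp 0.28 280.2881745120551 466.5499425947187 [442.9, 262.4, 486.8, 298.2]
scene lamp 0.25 196.33272727272728 340.9509090909091 [302.8, 172.7, 367.5, 210.8]
scene bowl 0.97 246.89955849889625 247.90066225165563 [229.5, 230.1, 266.7, 264.1]
scene bowl 0.9 219.81389252948887 216.9750982961992 [196.2, 207.0, 231.1, 236.4]
scene bowl 0.83 223.63855421686748 282.12583668005357 [263.8, 213.9, 301.3, 237.2]
scene bowl 0.61 290.8951219512195 332.7162601626016 [312.3, 270.4, 353.3, 312.5]
lamp pt scene [265.9, 310.1] 0.8 [ 0.6507  0.0668 -0.    ]
top [ 0.598  -0.1219] [ 1.7488  0.4664 -1.7473 -0.4352]
scene [ 0.6006 -0.1167] [ 0.7603 -3.2604 -0.762   2.9778]
```

Call:
{"name": "send_rows", "arguments": {"increments": [[[0,0,0,0],[0,0,0,0],[0,0,0,0],[0,0,0,0]]], "jaw": 0}}

```text
clock: 6.62
tool_pos: [0.4598, 0.055, 0.2507]
orientation: [-179.9, -0.0, -48.5]
force: [5.4, 1.7, -2.3]
opening: 0.0173
gripper_force: 30.0
```

Call:
{"name": "send_rows", "arguments": {"increments": [[[0.013,-0.097,0,0.065],[0.036,-0.192,0,0.13],[0.068,-0.284,0,0.196],[0.108,-0.373,0,0.261],[0.158,-0.457,0,0.326],[0.215,-0.537,0,0.391],[0.279,-0.61,0,0.456],[0.351,-0.677,0,0.522],[0.428,-0.736,0,0.587],[0.511,-0.787,0,0.652],[0.599,-0.831,0,0.717],[0.599,-0.831,0,0.717]]]}}

```text
clock: 8.12
tool_pos: [0.5808, -0.111, 0.2507]
orientation: [-180.0, -0.1, 13.2]
force: [2.4, 4.3, 1.3]
opening: 0.017
gripper_force: 30.0
```

```bash
cat > bowl.py <<'E'
from h import *
from scipy.optimize import least_squares
np.set_printoptions(precision=4,suppress=True)
o=ctrl.get_obs();print(o['clock'],o['tool_pos'],o['orientation'],o['force'],o['opening'],o['gripper_force'],o['joint_pos'])
a=np.linspace(0,2*np.pi,90)
import sys
for c in('wrist','top','scene'):
  im=snap(c,c+sys.argv[1]+'.png').astype(int)
  m=((im[...,2]>60)&(im[...,2]>1.8*im[...,0])&(im[...,2]>1.8*im[...,1])).astype(np.uint8)
  if c!='wrist': m[:,:230]=0;m[:190 if c=='scene' else 150]=0;m[280:]=0
  n,l,s,ce=cv2.connectedComponentsWithStats(m)
  if n<2: print(c,'none');continue
  i=1+s[1:,4].argmax();x,y,w,h,A=s[i];b=np.array([x-.5,y-.5,x+w-.5,y+h-.5])
  def bb(p):
    P=np.array([proj(c,[p[0]+r*np.cos(t),p[1]+r*np.sin(t),z]) for t in a for r,z in((.06,.06),(.03,.0))])
    return np.array([P[:,1].min(),P[:,0].min(),P[:,1].max(),P[:,0].max()])
  f=least_squares(lambda p:bb(p)-b,[.602,-.117]);print(c,'bowl',f.x,f.fun,A,b)
  for t,z in(('lamp',0),('finial',.268),('shade',.142)):
    for r in ctrl.spot_point(t,c)[:1]: print(t,round(r['conf'],2),r['pixel'],at(c,r['pixel'],z))
E
python3 bowl.py 2
```

```text
8.125 [ 0.5808 -0.111   0.2507] [-179.971    -0.092    13.2266] [2.4486 4.2584 1.2987] 0.017019427423865075 29.99983012676239 [  8.0783  11.8307  -8.195   -0.0396 -69.8853  95.1619]
wrist bowl [ 0.6176 -0.1166] [ -2.233  -15.0008   2.23    18.3183] 2212 [284.5 113.5 377.5 178.5]
lamp 0.73 [78.6, 202.9] [0.665  0.0711 0.    ]
finial 0.59 [252.4, 321.9] [ 0.5815 -0.111   0.268 ]
top none
scene bowl [ 0.5981 -0.1224] [-0.4339 -0.7797  0.4371  0.6465] 732 [264.5 210.5 299.5 238.5]
lamp 0.73 [268.1, 306.4] [0.6663 0.0664 0.    ]
finial 0.66 [160.9, 289.7] [ 0.5597 -0.1168  0.268 ]
shade 0.7 [195.1, 288.4] [ 0.5664 -0.1218  0.142 ]
```

View pics/scene2.png

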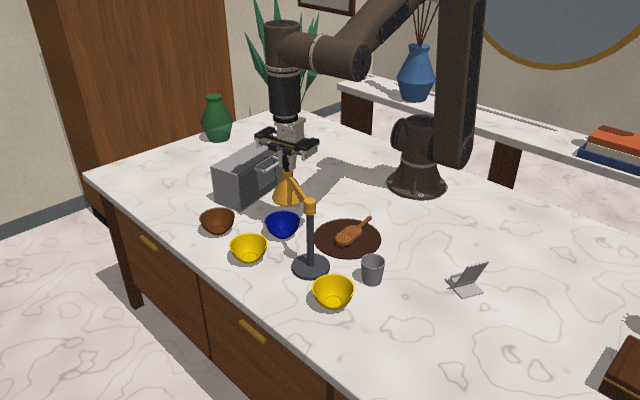

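The blue bowl at (225, 282) is the cobalt one. The brown (222, 217) and yellow (248, 248), (292, 332) look-alikes are a different colour. I'll refine its position by fitting its rim in the first, unobstructed pictures, and check with an enlarged crop.

```bash
python3 - <<'E'
from h import *
from scipy.optimize import least_squares
np.set_printoptions(precision=4,suppress=True)
a=np.linspace(0,2*np.pi,90)
im=cv2.imread('pics/top0.png');cv2.imwrite('pics/crop.png',cv2.resize(im[130:290,280:500],None,fx=3.5,fy=3.5,interpolation=cv2.INTER_CUBIC))
for c in('top','scene'):
  im=cv2.imread(f'pics/{c}0.png').astype(int);B,G,R=im[...,0],im[...,1],im[...,2]
  m=((B>35)&(B>1.8*R)&(B>1.8*G)).astype(np.uint8);m[:,:260]=0;m[:175]=0;m[245:]=0;m[:,390:]=0
  n,l,s,ce=cv2.connectedComponentsWithStats(m)
  i=1+s[1:,4].argmax();x,y,w,h,A=s[i];b=np.array([x-.5,y-.5,x+w-.5,y+h-.5])
  def bb(p):
    P=np.array([proj(c,[p[0]+r*np.cos(t),p[1]+r*np.sin(t),z]) for t in a for r,z in((.06,.06),(.03,.0))])
    return np.array([P[:,1].min(),P[:,0].min(),P[:,1].max(),P[:,0].max()])
  f=least_squares(lambda p:bb(p)-b,[.602,-.117]);d=f.x-[.659,.073]
  print(c,f.x,f.fun,A,b,np.degrees(np.arctan2(d[1],d[0]))%360,np.hypot(*d))
E
```

```text
top [ 0.6028 -0.1188] [-0.8496 -0.5982  0.8484  0.5744] 637 [341.5 181.5 372.5 212.5] 253.66144182729087 0.199835429963326Traceback (most recent call last):
  File "<stdin>", line 14, in <module>
    return func(*args, **kwargs)
    result = trf(vector_fun.fun, vector_fun.jac, x0, f0, J0, lb, ub, ftol, xtol,
                 gtol, max_nfev, x_scale, loss_function, tr_solver,
                 tr_options.copy(), verbose, callback=callback_wrapped)
    return trf_no_bounds(
        fun, jac, x0, f0, J0, ftol, xtol, gtol, max_nfev, x_scale,
        loss_function, tr_solver, tr_options, verbose, callback=callback)
    J = jac(x)
    self._update_jac()
    ~~~~~~~~~~~~~~~~^^
    self.J = self.jac_wrapped(xp_copy(self.x), f0=self.f)
             ~~~~~~~~~~~~~~~~^^^^^^^^^^^^^^^^^^^^^^^^^^^^
    J, dct = approx_derivative(
             ~~~~~~~~~~~~~~~~~^
        self.fun,
        ^^^^^^^^^
    ...<2 lines>...
        **self.finite_diff_options,
        ^^^^^^^^^^^^^^^^^^^^^^^^^^^
    )
    ^
    J, _nfev = _dense_difference(fun_wrapped, x0, f0, h,
               ~~~~~~~~~~~~~~~~~^^^^^^^^^^^^^^^^^^^^^^^^
                             use_one_sided, method,
                             ^^^^^^^^^^^^^^^^^^^^^^
                             mf)
                             ^^^
    df = [f_eval - f0 for f_eval in f_evals]
                                    ^^^^^^^
    f = np.atleast_1d(self.fun(x, *self.args, **self.kwargs))
                      ~~~~~~~~^^^^^^^^^^^^^^^^^^^^^^^^^^^^^^
    return np.atleast_1d(self.fun(x))
                         ~~~~~~~~^^^
    return self.f(x, *self.args, **self.kwargs)
           ~~~~~~^^^^^^^^^^^^^^^^^^^^^^^^^^^^^^
  File "<stdin>", line 14, in <lambda>
  File "<stdin>", line 12, in bb
  File "h.py", line 22, in proj
    k=ctrl.calibration(c);M=np.array(k['mtx']);A=np.array(k['attitude'])
ValueError: time passes only in moves, steps and waits
```

View pics/crop.png

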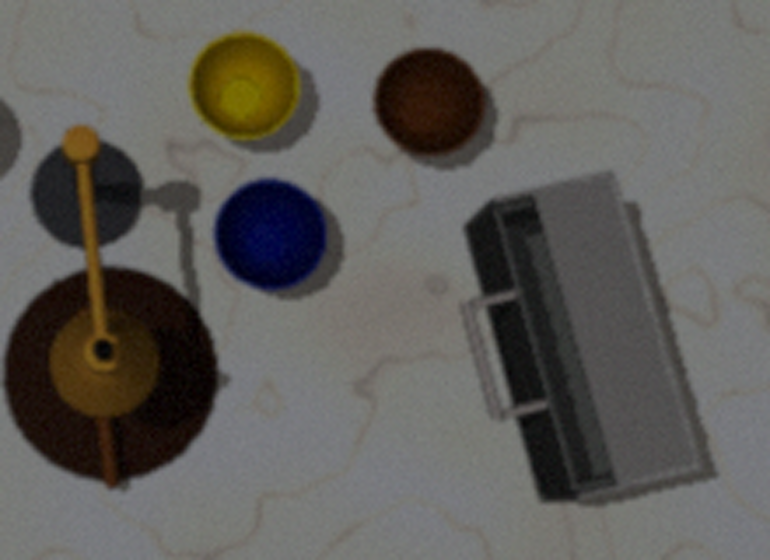

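The crop at about (235, 270) confirms the cobalt bowl. It also shows the bin slightly ajar, with its front facing +y. I'll finish the swing and release.

Call:
{"name": "send_rows", "arguments": {"increments": [[[0.05,-0.02,0,0.035],[0.104,-0.038,0,0.07],[0.104,-0.038,0,0.07],[0.104,-0.038,0,0.07],[0.104,-0.038,0,0.07]]]}}

```text
clock: 9.2
tool_pos: [0.6001, -0.1182, 0.2507]
orientation: [-180.0, -0.1, 19.2]
force: [3.5, 4.1, 1.4]
opening: 0.0175
gripper_force: 30.0
```

Call:
{"name": "send_rows", "arguments": {"increments": [[[0,0,0,0],[0,0,0,0],[0,0,0,0],[0,0,0,0],[0,0,0,0],[0,0,0.2,0],[0,0,0.5,0],[0,0,0.6,0],[0,0,0.6,0]]], "jaw": 1}}

```text
clock: 10.32
tool_pos: [0.6005, -0.1191, 0.3727]
orientation: [179.9, -0.2, 19.2]
force: [-0.1, -0.6, -1.1]
opening: 0.0874
gripper_force: 0.0
```

```bash
sed -i "s/^def ray/_k={}\ndef cal(c):\n    if c not in _k: _k[c]=ctrl.calibration(c)\n    return _k[c]\ndef ray/; s/k=ctrl.calibration(c)/k=cal(c)/" h.py
sed -i "s/^  im=snap/  _k.pop('wrist',0)\n  im=snap/" bowl.py; python3 bowl.py 3
python3 - <<'E'
from h import *
np.set_printoptions(precision=4,suppress=True)
for c in('wrist','scene','top'):
  if c=='top': snap('top')
  for t,z in(('brush',.005),('bin_handle',.143),('bin_hinge',.005),('finial',.268),('shade',.142),('mat',0)):
    for r in ctrl.spot_point(t,c)[:1]: print(c,t,round(r['conf'],2),r['pixel'],at(c,r['pixel'],z))
E
```

```text
10.325 [ 0.6005 -0.1191  0.3727] [179.9373  -0.2084  19.1761] [-0.1492 -0.6081 -1.0661] 0.08739225486097865 0.0 [  7.0535  11.2976   6.5839   0.0176 -85.0694 102.121 ]
wrist brush 0.76 [209.7, 192.5] [0.4233 0.0827 0.005 ]
wrist finial 0.59 [252.4, 321.9] [ 0.5446 -0.1406  0.268 ]
wrist mat 0.56 [218.0, 201.4] [0.4096 0.0639 0.    ]
scene brush 0.56 [240.3, 348.2] [0.4719 0.0652 0.005 ]
scene bin_handle 0.81 [166.2, 275.0] [ 0.4652 -0.3083  0.143 ]
scene bin_hinge 0.59 [192.3, 267.2] [ 0.4619 -0.3688  0.005 ]
scene finial 0.66 [160.9, 289.7] [ 0.5597 -0.1168  0.268 ]
scene shade 0.7 [195.1, 288.4] [ 0.5664 -0.1218  0.142 ]
scene mat 0.97 [236.6, 349.2] [0.4487 0.0489 0.    ]
top bin_handle 0.63 [229.6, 417.3] [ 0.4714 -0.3168  0.143 ]
top bin_hinge 0.85 [231.5, 420.4] [ 0.4788 -0.3573  0.005 ]
top finial 0.68 [187.2, 360.4] [ 0.5979 -0.1122  0.268 ]Traceback (most recent call last):
  File "bowl.py", line 8, in <module>
    _k.pop('wrist',0)
    ^^
NameError: name '_k' is not defined
```

Call:
{"name": "send_rows", "arguments": {"increments": [[[-0.2,-0.2,0,-0.03],[-0.4,-0.5,0,-0.06],[-0.65,-0.8,0,-0.06],[-0.65,-0.8,0,-0.06],[-0.65,-0.8,0,-0.06]]]}}

```text
clock: 11.9
tool_pos: [0.4687, -0.2803, 0.3711]
orientation: [180.0, -0.0, 13.9]
force: [-0.6, 0.1, 0.5]
opening: 0.0874
gripper_force: 0.0
```

```bash
sed -i "s/_k/K/g" h.py bowl.py; python3 bowl.py 3
python3 - <<'E'
from h import *
np.set_printoptions(precision=4,suppress=True)
for c in('wrist','top'):
  for t,z in(('brush',.005),('bin_handle',.143),('bin_hinge',.005),('finial',.268),('shade',.142),('mat',0)):
    for r in ctrl.spot_point(t,c)[:1]: print(c,t,round(r['conf'],2),r['pixel'],at(c,r['pixel'],z))
E
```

```text
11.9 [ 0.4687 -0.2803  0.3711] [179.9693  -0.0471  13.8684] [-0.6094  0.1091  0.4932] 0.08736302347857564 0.0 [-10.3137   4.7643  -1.3261   0.0088 -83.8541 114.1812]
wrist bowl [ 0.6025 -0.1329] [-9.5836 -3.3117  9.6387  4.5774] 1546 [216.5  13.5 276.5  92.5]
top none
scene bowl [ 0.5981 -0.1224] [-0.4339 -0.7797  0.4371  0.6465] 713 [264.5 210.5 299.5 238.5]
lamp 0.56 [265.5, 310.6] [0.6483 0.0665 0.    ]
finial 0.63 [162.9, 282.3] [ 0.5854 -0.1229  0.268 ]
shade 0.67 [198.7, 280.6] [ 0.5996 -0.1228  0.142 ]
wrist brush 0.74 [108.2, 133.3] [0.4762 0.0636 0.005 ]
wrist bin_handle 0.87 [184.7, 343.5] [ 0.4611 -0.3161  0.143 ]
wrist bin_hinge 0.58 [167.6, 363.7] [ 0.4736 -0.3644  0.005 ]
wrist mat 0.77 [116.6, 143.8] [0.4655 0.0473 0.    ]
top brush 0.95 [232.0, 305.2] [0.481  0.0734 0.005 ]
top bin_handle 0.97 [232.6, 418.6] [ 0.461  -0.3208  0.143 ]
top bin_hinge 0.59 [234.0, 420.6] [ 0.4695 -0.3576  0.005 ]
top mat 0.76 [235.6, 311.5] [0.4678 0.0499 0.    ]
```

View pics/wrist3.png

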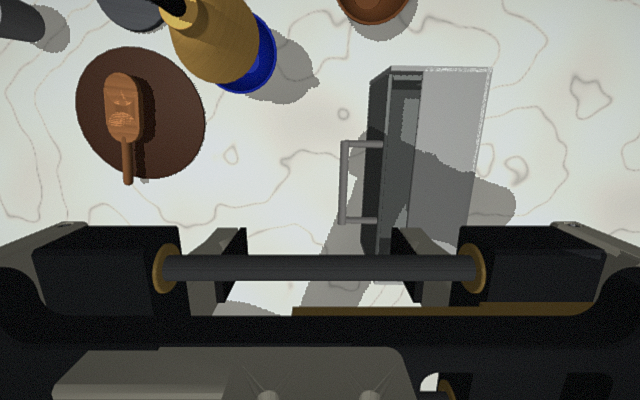

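The wrist view shows the brush on the mat with its head at (105, 122) and handle at (183, 128). The shade sits over the blue bowl, and the bin's handle bar runs from (143, 345) to (222, 342). I'll enlarge the bin.

```bash
python3 - <<'E'
from h import *
np.set_printoptions(precision=4,suppress=True)
im=cv2.imread('pics/wrist3.png');cv2.imwrite('pics/crop2.png',cv2.resize(im[55:255,330:510],None,fx=3,fy=3,interpolation=cv2.INTER_CUBIC))
a,b=at('wrist',(143,345),.143),at('wrist',(222,342),.143)
print(a,b,np.linalg.norm(a-b),np.degrees(np.arctan2(*(a-b)[[1,0]])))
# brush
h,t=at('wrist',(105,123),.033),at('wrist',(183,128),.026);print(h,t,np.linalg.norm((h-t)[:2]),np.degrees(np.arctan2(*(h-t)[[1,0]])))
for r in ctrl.trace('brush','wrist')[:1]:
  rr,cc=np.nonzero(r['mask']);print(r['conf'],r['bbox'],len(rr))
  P=np.array([at('wrist',(y,x),.030)[:2] for y,x in zip(rr,cc)]);m=P.mean(0);w,v=np.linalg.eigh(np.cov((P-m).T));d=v[:,1]*np.sign(v[0,1]);n=np.array([-d[1],d[0]])
  q=(P-m)@np.c_[d,n];print(m,np.degrees(np.arctan2(d[1],d[0])),q.min(0),q.max(0))
  for s in range(-110,100,15):
    k=abs(q[:,0]-s/1000)<.006
    if k.any(): print(s,q[k,1].min(),q[k,1].max())
E
```

```text
[ 0.5171 -0.3031  0.143 ] [ 0.4061 -0.3293  0.143 ] 0.11403742478902937 13.294423465942208
[0.4807 0.0631 0.033 ] [0.3438 0.0507 0.026 ] 0.1374478197560956 5.1758653370533585
0.81 [105.2, 70.1, 143.4, 187.2] 2894
[0.4607 0.0621] 7.125959825680813 [-0.1204 -0.0326] [0.0717 0.0331]
-110 -0.009057608127946393 0.009404155216330753
-95 -0.009901215293852001 0.009580945929677731
-80 -0.009067782332895163 0.01086233490726023
-65 -0.009897524349155966 0.009875579299466255
-50 -0.009077626840546608 0.008903940217928731
-35 -0.025333408878011384 0.02592523168353895
-20 -0.031244266948240427 0.031544700507781034
-5 -0.03196243995502378 0.031996538277153236
10 -0.032590789366933964 0.03313105287973778
25 -0.03169335975116402 0.03202983774491002
40 -0.03215922550626835 0.032062412133953624
55 -0.029474955352251947 0.029478099340906748
70 -0.020368328913523113 0.020145660532234873
```

View pics/crop2.png

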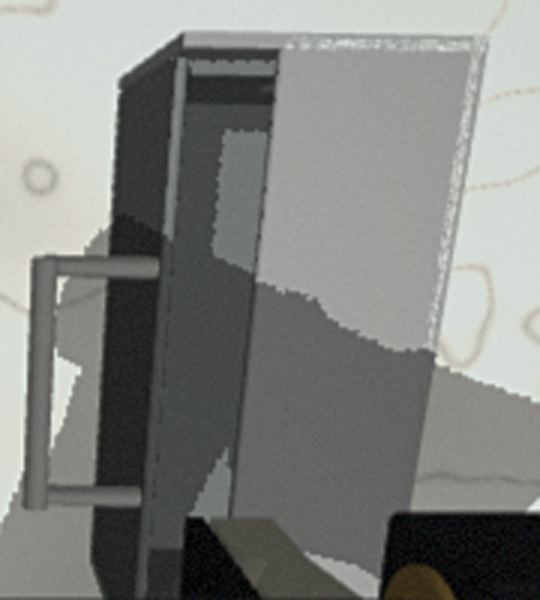

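```bash
python3 - <<'E'
from h import *
np.set_printoptions(precision=4,suppress=True)
f=lambda r,c,z:at('wrist',(55+r/3,330+c/3),z)[:2]
L={'bar':(f(258,40,.143),f(508,35,.143)),'hinge':(f(88,120,.005),f(555,95,.005)),'ptop':(f(60,177,.144),f(560,147,.144)),'plate':(f(50,280,.155),f(515,232,.155)),'rear':(f(40,487,.155),f(500,413,.155))}
for k,(a,b) in L.items(): print(k,a,b,np.degrees(np.arctan2(*(a-b)[::-1])),np.linalg.norm(a-b))
th=np.radians(13.7);n=np.array([-np.sin(th),np.cos(th)])  # outward
y=np.array([np.cos(th),np.sin(th)])
for k,(a,b) in L.items(): print(k,'along n',a@n,b@n,'along y',a@y,b@y)
print(n,y)
E
```

```text
bar [ 0.5191 -0.3002] [ 0.4024 -0.3298] 14.244990011676544 0.12034323014604029
hinge [ 0.6164 -0.3338] [ 0.3302 -0.4031] 13.600591761583676 0.2945155980122882
ptop [ 0.6126 -0.3344] [ 0.3896 -0.3909] 14.224720291576968 0.2300306046526826
plate [ 0.6244 -0.372 ] [ 0.426  -0.4194] 13.431181829476229 0.20399703247112058
rear [ 0.6485 -0.4528] [ 0.454 -0.5  ] 13.643517008673875 0.2001992268324874
bar along n -0.41458653003904056 -0.41573120194990165 along y 0.43322057371574196 0.31288278759600596
hinge along n -0.4702936370361831 -0.46978265241663886 along y 0.5198135873594679 0.2252984326267202
ptop along n -0.46997241060397893 -0.47207902368707233 along y 0.5159993309862271 0.2859783726841695
plate along n -0.5093256499357248 -0.508368547888438 along y 0.5185359609182171 0.31454117369880186
rear along n -0.5934839277454638 -0.5932865685427926 along y 0.5228150477207276 0.32261591816799734
[-0.2368  0.9715] [0.9715 0.2368]
```

The fitted geometry agrees with the given sizes:
- hinge line to top plate is 39 mm (40 given)
- hinge line to rear edge is 124 mm (125 given)
- bar length is 120 mm

The bar centre is at (0.4607, -0.3149, 0.142), with yaw 13.7. I'll descend with the jaw part-open so the inner finger fits the gap.

Call:
{"name": "send_rows", "arguments": {"increments": [[[-0.04,-0.173,0,0],[-0.04,-0.173,-0.2,0],[-0.04,-0.173,-0.45,0],[-0.04,-0.173,-0.7,0],[-0.04,-0.173,-0.9,0],[-0.04,-0.173,-0.95,0],[-0.04,-0.173,-0.95,0],[-0.04,-0.173,-0.95,0]]], "jaw": 0.45}}

```text
clock: 14.0
tool_pos: [0.463, -0.3141, 0.1825]
orientation: [179.9, -0.1, 14.0]
force: [0.3, -0.3, -0.4]
opening: 0.0394
gripper_force: 0.0
```

```bash
python3 - <<'E'
from h import *
np.set_printoptions(precision=4,suppress=True)
o=ctrl.get_obs();print(o['tool_pos'],o['orientation'],o['opening'])
snap('wrist','w4.png')
for r in ctrl.spot_point('bin_handle','wrist')[:2]: print(r['conf'],r['pixel'],at('wrist',r['pixel'],.142))
E
```

```text
[ 0.463  -0.3141  0.1825] [179.895   -0.1348  14.0371] 0.03939510559045528
0.61 [222.9, 326.4] [ 0.4608 -0.3194  0.142 ]
```

View pics/w4.png

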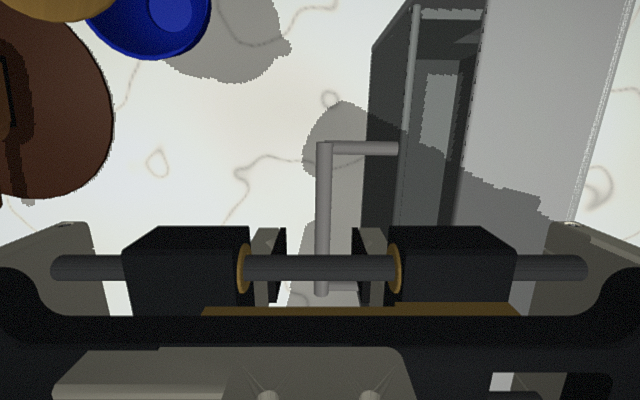

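The bar at col 323 is centred between the fingers, so I'll descend and grip.

Call:
{"name": "send_rows", "arguments": {"increments": [[[-0.01,-0.01,-0.1,0],[-0.01,-0.01,-0.2,0],[-0.01,-0.01,-0.29,0],[-0.01,-0.01,-0.29,0],[-0.01,-0.01,-0.29,0]]]}}

```text
clock: 14.72
tool_pos: [0.4606, -0.3159, 0.1238]
orientation: [179.9, -0.1, 14.0]
force: [-0.1, 0.1, 0.3]
opening: 0.0396
gripper_force: 0.0
```

Call:
{"name": "send_rows", "arguments": {"increments": [[[0,0,0,0],[0,0,0,0],[0,0,0,0],[0,0,0,0],[0,0,0,0],[0,0,0,0]]], "jaw": 0}}

```text
clock: 15.48
tool_pos: [0.4602, -0.316, 0.1228]
orientation: [180.0, -0.0, 14.0]
force: [1.8, -3.7, -0.1]
opening: 0.0108
gripper_force: 30.0
```

Call:
{"name": "send_rows", "arguments": {"increments": [[[-0.011,0.046,-0.021,0],[-0.022,0.09,-0.045,0],[-0.032,0.133,-0.072,0],[-0.042,0.174,-0.102,0],[-0.052,0.212,-0.134,0],[-0.061,0.249,-0.17,0],[-0.069,0.283,-0.208,0],[-0.076,0.314,-0.248,0],[-0.083,0.342,-0.29,0],[-0.09,0.367,-0.335,0],[-0.09,0.367,-0.335,0],[-0.09,0.367,-0.335,0]]]}}

```text
clock: 16.98
tool_pos: [0.444, -0.243, 0.0566]
orientation: [179.8, -0.2, 14.1]
force: [4.2, -10.7, 7.3]
opening: 0.0109
gripper_force: 30.0
```

Call:
{"name": "send_rows", "arguments": {"increments": [[[0,0,0,0],[0,0,0,0],[0,0,0,0],[0,0,0.15,0],[0,0,0.4,0],[0,0,0.65,0],[0,0,0.9,0],[0,0,0.95,0],[0,0,0.95,0]]], "jaw": 0.28}}

```text
clock: 18.1
tool_pos: [0.4416, -0.2419, 0.2454]
orientation: [-180.0, -0.0, 14.0]
force: [-0.2, 0.3, -0.4]
opening: 0.0249
gripper_force: 0.0
```

Call:
{"name": "send_rows", "arguments": {"increments": [[[0,0.25,0,-0.02],[0,0.5,0,-0.04],[0,0.75,0,-0.08],[0,1,0,-0.08],[0,1,0,-0.08],[0,1,0,-0.08]]], "jaw": 1}}

```text
clock: 18.85
tool_pos: [0.4411, -0.0422, 0.2441]
orientation: [180.0, 0.2, 7.2]
force: [-0.4, -0.8, 0.1]
opening: 0.0788
gripper_force: 0.0
```

```bash
cat > br.py <<'E'
from h import *
np.set_printoptions(precision=4,suppress=True)
o=ctrl.get_obs();print(o['clock'],o['tool_pos'],o['orientation'],o['opening'])
snap('wrist','w5.png')
for r in ctrl.spot_point('brush','wrist')[:1]: print(r['conf'],r['pixel'],at('wrist',r['pixel'],.005))
for r in ctrl.trace('brush','wrist')[:1]:
  rr,cc=np.nonzero(r['mask']);print(r['conf'],r['bbox'],len(rr))
  P=np.array([at('wrist',(y,x),.030)[:2] for y,x in zip(rr,cc)]);m=P.mean(0);w,v=np.linalg.eigh(np.cov((P-m).T));d=v[:,1]*np.sign(v[0,1]);n=np.array([-d[1],d[0]])
  q=(P-m)@np.c_[d,n];print(m,np.degrees(np.arctan2(d[1],d[0])),q.min(0),q.max(0),'origin',m+d*(q[:,0].max()-.058))
  h=q[q[:,0]>0];print(h[:,1].min(),h[:,1].max())
snap('scene')
for t in('bin_handle','bin_hinge'):
  for r in ctrl.spot_point(t,'scene')[:1]: print(t,r['conf'],r['pixel'],at('scene',r['pixel'],.077))
E
python3 br.py
```

```text
18.85 [ 0.4411 -0.0422  0.2441] [179.9814   0.1619   7.2116] 0.07882630871159978
0.74 [178.2, 597.0] [ 0.4794 -0.4431  0.005 ]
0.66 [219.4, 89.8, 265.8, 228.1] 4220
[0.4655 0.0625] 6.65570814063587 [-0.1142 -0.0307] [0.0663 0.0298] origin [0.4737 0.0635]
-0.030669410724775765 0.029559917668967275
bin_handle 0.71 [184.9, 292.0] [ 0.4376 -0.2491  0.077 ]
bin_hinge 0.73 [192.7, 266.1] [ 0.5414 -0.2729  0.077 ]
```

The brush origin is (0.474, 0.0636) and its axis is at 6.9°, which agrees with the earlier fit. The handle has moved to the fully open position. I'll go to the brush.

Call:
{"name": "send_rows", "arguments": {"increments": [[[0.05,0.25,0,0],[0.115,0.523,0,0],[0.115,0.523,-0.2,0],[0.115,0.523,-0.5,0],[0.115,0.523,-0.8,0],[0.115,0.523,-0.9,0],[0.115,0.523,-0.9,0],[0.115,0.523,-0.9,0]]]}}

```text
clock: 20.15
tool_pos: [0.4658, 0.0625, 0.0666]
orientation: [-180.0, -0.1, 7.1]
force: [0.9, -0.5, 0.1]
opening: 0.0877
gripper_force: 0.0
```

Call:
{"name": "send_rows", "arguments": {"increments": [[[0,0,-0.12,0],[0,0,-0.2,0],[0,0,-0.255,0],[0,0,-0.255,0],[0,0,-0.255,0]]]}}

```text
clock: 20.78
tool_pos: [0.4655, 0.0627, 0.0153]
orientation: [-180.0, -0.1, 7.2]
force: [1.0, -0.1, -0.8]
opening: 0.0874
gripper_force: 0.0
```

Call:
{"name": "send_rows", "arguments": {"increments": [[[0,0,0,0],[0,0,0,0],[0,0,0,0],[0,0,0,0],[0,0,0,0]]], "jaw": 0}}

```text
clock: 21.4
tool_pos: [0.4649, 0.0624, 0.0146]
orientation: [180.0, -0.0, 7.2]
force: [-1.3, 0.0, 1.6]
opening: 0.0557
gripper_force: 30.0
```

Call:
{"name": "send_rows", "arguments": {"increments": [[[0,0,0.15,0],[0,0,0.35,0],[-0.05,0,0.6,0],[-0.15,0,0.85,0],[-0.275,0,1,0],[-0.275,0,1,0],[-0.275,0,1,0]]]}}

```text
clock: 22.28
tool_pos: [0.4096, 0.0624, 0.214]
orientation: [-180.0, 0.0, 7.2]
force: [-0.1, 0.5, -2.7]
opening: 0.0557
gripper_force: 30.0
```

```bash
python3 - <<'E'
from h import *
np.set_printoptions(precision=4,suppress=True)
o=ctrl.get_obs();print(o['clock'],o['tool_pos'],o['orientation'],o['opening'],o['gripper_force'],o['moment'],o['force'])
snap('wrist','w6.png');snap('scene','s6.png')
im=np.hstack([cv2.resize(cv2.imread('pics/w6.png'),(400,250)),cv2.resize(cv2.imread('pics/s6.png')[100:300,180:500],(400,250))]);cv2.imwrite('pics/c6.png',im)
E
```

```text
22.275 [0.4096 0.0624 0.214 ] [-179.9845    0.0191    7.151 ] 0.05569196768392405 29.997556507587433 [-0.1354 -0.0024  0.045 ] [-0.1435  0.5168 -2.6893]
```

View pics/c6.png

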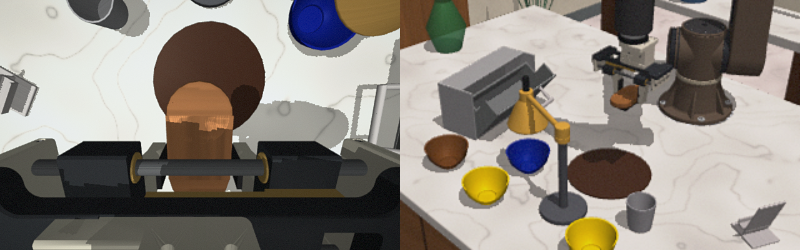

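The brush is held at the head (wrist view (110, 200)), the bin is open, and the shade is over the blue bowl. Next I'll carry the brush round the shade to the bin mouth.

Call:
{"name": "send_rows", "arguments": {"increments": [[[0,-0.2,0.05,0.01],[0,-0.45,0.1,0.03],[0,-0.7,0.1,0.05],[0,-1,0.1,0.077],[0,-1,0.1,0.077],[0,-1,0.1,0.077]]]}}

```text
clock: 23.12
tool_pos: [0.4096, -0.1381, 0.2334]
orientation: [-180.0, 0.1, 13.6]
force: [-0.2, 0.8, -0.8]
opening: 0.0553
gripper_force: 30.0
```

Call:
{"name": "send_rows", "arguments": {"increments": [[[0,-0.25,0,0],[0.05,-0.5,0,0],[0.2,-0.75,0,0],[0.415,-0.96,0,0],[0.415,-0.96,0,0],[0.415,-0.96,-0.15,0],[0.415,-0.96,-0.3,0],[0.415,-0.96,-0.45,0],[0.415,-0.96,-0.45,0],[0.415,-0.96,-0.45,0]]]}}

```text
clock: 24.38
tool_pos: [0.4939, -0.3289, 0.1457]
orientation: [179.9, -0.0, 13.9]
force: [0.6, 0.3, -0.2]
opening: 0.0557
gripper_force: 30.0
```

```bash
python3 - <<'E'
from h import *
np.set_printoptions(precision=4,suppress=True)
o=ctrl.get_obs();print(o['clock'],o['tool_pos'],o['orientation'],o['opening'],o['force'])
n=np.array([-.2368,.9715]);y=n[::-1]*[1,-1]
print('out',o['tool_pos'][:2]@n+.47,'y',o['tool_pos'][:2]@y)
snap('wrist','w7.png');snap('scene','s7.png')
im=np.hstack([cv2.resize(cv2.imread('pics/w7.png'),(400,250)),cv2.resize(cv2.imread('pics/s7.png')[100:260,180:380],(400,320))[:250]]);cv2.imwrite('pics/c7.png',im)
E
```

```text
24.375 [ 0.4939 -0.3289  0.1457] [179.9497  -0.0358  13.8695] 0.05571668121538411 [ 0.5983  0.3481 -0.1603]
out 0.03351619829538599 y 0.4019238184030353
```

View pics/c7.png

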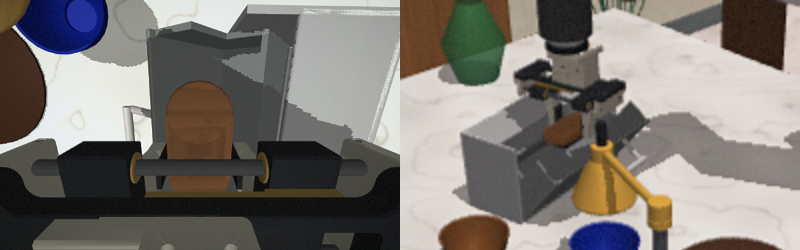

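The brush lies over the bin mouth, between the front panel and the back wall. I'll lower and release it, then rise.

Call:
{"name": "send_rows", "arguments": {"increments": [[[0,0,-0.06,0],[0,0,-0.13,0],[0,0,-0.13,0],[0,0,-0.13,0]]]}}

```text
clock: 24.98
tool_pos: [0.4928, -0.3297, 0.1184]
orientation: [-180.0, 0.0, 13.8]
force: [-0.2, -0.4, -1.0]
opening: 0.0555
gripper_force: 30.0
```

Call:
{"name": "send_rows", "arguments": {"increments": [[[0,0,0,0],[0,0,0,0],[0,0,0,0],[0,0,0,0],[0,0,0.1,0],[0,0,0.3,0],[0,0,0.55,0],[0,0,0.75,0],[0,0,0.75,0],[0,0,0.75,0]]], "jaw": 0.7}}

```text
clock: 26.22
tool_pos: [0.4926, -0.3294, 0.2682]
orientation: [-180.0, -0.0, 13.8]
force: [-0.6, -0.7, 0.3]
opening: 0.0614
gripper_force: 0.0
```

Call:
{"name": "send_rows", "arguments": {"increments": [[[-0.15,0.2,0,0],[-0.25,0.43,0,0],[-0.25,0.43,0,0],[-0.25,0.43,0,0]]], "jaw": 0.28}}

```text
clock: 26.72
tool_pos: [0.4428, -0.2434, 0.268]
orientation: [-180.0, 0.0, 13.8]
force: [0.5, -0.5, -0.4]
opening: 0.0275
gripper_force: 0.0
```

```bash
python3 - <<'E'
from h import *
np.set_printoptions(precision=4,suppress=True)
o=ctrl.get_obs();print(o['clock'],o['tool_pos'],o['orientation'],o['opening'],o['force'])
snap('wrist','w8.png')
for t,z in(('brush',.05),('bin_handle',.077)):
  for r in ctrl.spot_point(t,'wrist')[:1]: print(t,r['conf'],r['pixel'],at('wrist',r['pixel'],z))
for r in ctrl.trace('brush','wrist')[:2]: print(r['conf'],r['bbox'],r['mask'].sum())
E
```

```text
26.725 [ 0.4428 -0.2434  0.268 ] [-179.9861    0.0418   13.8137] 0.027509374982598374 [ 0.4917 -0.4616 -0.3531]
brush 0.94 [147.8, 399.6] [ 0.5016 -0.3391  0.05  ]
bin_handle 0.95 [180.2, 318.4] [ 0.4391 -0.2436  0.077 ]
```

View pics/w8.png

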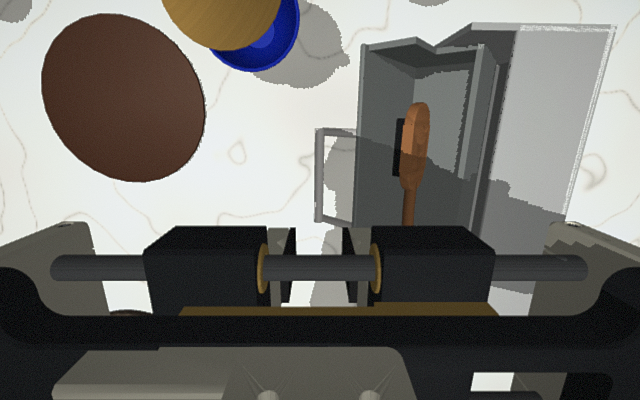

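The brush lies inside the bin at (150, 410), bristles against the front panel. I'll regrip the handle.

Call:
{"name": "send_rows", "arguments": {"increments": [[[0,0,-0.25,0],[0,0,-0.5,0],[0,0,-0.75,0],[0,0,-0.9,0],[0,0,-1,0],[0,0,-1,0],[0,0,-1,0]]]}}

```text
clock: 27.8
tool_pos: [0.4434, -0.244, 0.0691]
orientation: [180.0, -0.0, 13.7]
force: [0.5, -0.4, 0.6]
opening: 0.0248
gripper_force: 0.0
```

Call:
{"name": "send_rows", "arguments": {"increments": [[[0,0,-0.05,0],[0,0,-0.05,0],[0,0,-0.05,0],[0,0,-0.05,0],[0,0,-0.05,0],[0,0,-0.05,0]]], "jaw": 0}}

```text
clock: 28.55
tool_pos: [0.4426, -0.2437, 0.0585]
orientation: [-180.0, 0.0, 13.8]
force: [-0.7, -2.8, -4.2]
opening: 0.011
gripper_force: 30.0
```

Call:
{"name": "send_rows", "arguments": {"increments": [[[0.007,-0.027,0.046,0],[0.014,-0.056,0.089,0],[0.022,-0.09,0.13,0],[0.031,-0.125,0.168,0],[0.04,-0.163,0.204,0],[0.05,-0.204,0.236,0],[0.06,-0.246,0.266,0],[0.071,-0.291,0.292,0],[0.082,-0.338,0.315,0],[0.094,-0.385,0.335,0],[0.094,-0.385,0.335,0],[0.094,-0.385,0.335,0]]]}}

```text
clock: 30.05
tool_pos: [0.4598, -0.3182, 0.1259]
orientation: [-179.7, 0.1, 13.7]
force: [-5.9, 17.3, 7.4]
opening: 0.0112
gripper_force: 30.0
```

The bin is at its stop, with the bar 52 mm out (the shut value) and 17 N reaction. I'll release and rise.

Call:
{"name": "send_rows", "arguments": {"increments": [[[0,0,0,0],[0,0,0,0],[0,0,0,0],[0,0,0,0],[0,0,0.15,0],[0,0,0.4,0],[0,0,0.7,0],[-0.1,0.1,1,0],[-0.2,0.2,1,0],[-0.2,0.2,1,0],[-0.2,0.2,1,0]]], "jaw": 0.42}}

```text
clock: 31.42
tool_pos: [0.4217, -0.2807, 0.3255]
orientation: [180.0, -0.0, 13.8]
force: [0.4, -1.0, 0.2]
opening: 0.0372
gripper_force: 0.0
```

```bash
python3 - <<'E'
from h import *
np.set_printoptions(precision=4,suppress=True)
o=ctrl.get_obs();print(o['clock'],o['tool_pos'],o['orientation'],o['opening'],o['force'])
n=np.array([-.2368,.9715]);y=n[::-1]*[1,-1]
for c in('wrist','scene','top'):
  snap(c,c+'9.png')
  for t,z in(('bin_handle',.143),('shade',.142),('bowl',0),('cup',0),('stand',0)):
    for r in ctrl.spot_point(t,c)[:3 if t=='bowl' else 1]: p=at(c,r['pixel'],z);print(c,t,round(r['conf'],2),r['pixel'],p,'out',p[:2]@n+.47 if t=='bin_handle' else '')
  for r in ctrl.trace('bin_handle',c)[:1]: print('mask',r['bbox'],r['mask'].sum())
im=cv2.imread('pics/wrist9.png')
g=cv2.cvtColor(im,cv2.COLOR_BGR2GRAY);print(g[170,300:480:2])
E
```

```text
31.425 [ 0.4217 -0.2807  0.3255] [179.9941  -0.0037  13.7781] 0.0372088071111138 [ 0.3532 -0.9676  0.2346]
wrist bin_handle 0.83 [154.0, 357.7] [ 0.4626 -0.3183  0.143 ] out 0.051199951104266006
wrist bowl 0.72 [20.7, 243.2] [ 0.6025 -0.1177  0.    ] out 
wrist bowl 0.27 [155.6, 355.9] [ 0.4465 -0.3397  0.    ] out 
wrist stand 0.66 [145.8, 375.8] [ 0.4706 -0.368   0.    ] out 
mask [351.4, 21.8, 451.1, 241.2] 13194
scene bin_handle 0.77 [163.3, 272.5] [ 0.4567 -0.3324  0.143 ] out 0.038911673990791595
scene shade 0.73 [201.3, 280.4] [ 0.6107 -0.1111  0.142 ] out 
scene bowl 0.97 [236.0, 281.2] [ 0.6097 -0.1172  0.    ] out 
scene bowl 0.8 [232.1, 220.1] [ 0.7429 -0.2828 -0.    ] out 
scene bowl 0.72 [257.1, 249.3] [ 0.7574 -0.1025  0.    ] out 
scene cup 0.65 [280.3, 367.7] [0.5754 0.2384 0.    ] out 
scene stand 0.66 [287.2, 463.9] [0.3976 0.4607 0.    ] out 
mask [236.0, 148.4, 289.3, 212.1] 1519
top shade 0.8 [192.4, 362.0] [ 0.6041 -0.1294  0.142 ] out 
top bowl 0.98 [164.4, 397.8] [ 0.7386 -0.2838 -0.    ] out 
top bowl 0.91 [170.8, 261.3] [0.7187 0.2406 0.    ] out 
top bowl 0.83 [160.0, 347.2] [ 0.758  -0.0899  0.    ] out 
top cup 0.85 [210.3, 259.3] [0.5655 0.2467 0.    ] out 
top stand 0.55 [255.4, 200.9] [0.3977 0.4627 0.    ] out 
mask [414.1, 187.3, 454.7, 270.5] 596
[225 225 223 226 224 225 224 225 226 225 225 224 223 226 225 224 224 224
 224 225 215 135 140 139 141 124  88 112 118 113 113 142 141 141 143 142
 144 100  32  38  38  37  36  34  40  36  36  37  35  59  74  69  75  74
  77  74  76  73  74  75  74  75  72  74  74  73  32  70 105 105 105 103
 103 104 103 105 101 103 100  99 119 120 170 164 165 166 166 164 163 167]
```

The handle reads 51 mm out (52 when shut), the shade is over the bowl, and the cup and stand haven't moved. Handing in.

```bash
python3 -c "
from plant import ctrl
print(ctrl.close_job())"
```

```text
the job is handed in; nothing more can be done
None
```

The job is handed in at about 32 s of the 72 s allowed: the lamp shade hangs over the cobalt bowl, the hairbrush is in the grey bin, the bin is shut, and the bowl, cup and stand still measured in place.

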